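# Press a loading weight home in a spring-pin gauge and hold it there

## Task

Check the big loading weight in the spring-pin gauge: stand it upright on the gauge's bed between the two low rails and push it along the bed against the sprung brass plunger until its side is firmly home on the blue anvil, without ramming it. Finish while still holding it pressed there, because the spring pushes it back if you let go. Leave the small weight and everything else on the worktop where it stands.

Things in the scene. Friction and masses are not known exactly. Their poses are not given: they have to be found in the camera images.
- gauge: Spring-pin gauge, screwed down: aluminium bed 130 x 92 mm, top 8 mm above the worktop. Origin: on the worktop, on the centre line; x runs along the bed to the anvil (the pushing direction), y across, z up. Bed spans x = -70 (open front end) to +60 mm. A 45 mm round weight touching the anvil has its axis at x = -2.5 mm. Yaw varies up to 30 degrees either way from straight ahead.
- rail_mid (a point): Point on the bed's top, mid-way between the two dark steel rails, at x = -26 mm, y = 0 of the gauge, same axes. The rails run along x at y = -30.5 and +30.5 mm, from x = -62 to +10 mm (short bent-out ends to -69 mm); each is 8 mm wide and 5 mm high (tops 13 mm above the worktop); inner faces 53 mm apart. A weight pressed down hard on the bed drags; let it rest lightly or glide 1 mm above.
- anvil_face (a point): Middle of the blue anvil's front face (the hard stop), on the plunger's axis, 22 mm above the worktop, at x = +20 mm, y = 0 of the gauge, same axes. The anvil is 24 mm thick and 64 mm wide, its top 44 mm above the worktop. Behind it a spring barrel with a red tail pin reaches to x = 62 mm, 74 mm with the plunger pressed in.
- plunger (a joint): Sprung brass plunger, 10 mm thick, round nose, in the middle of the anvil's face, axis 14 mm above the bed. In m: 0 fully out, tip 12 mm in front of the face (x = +8 mm of the gauge); grows as it is pushed in along x; 0.012 when flush with the face, as the weight meets the anvil. About 2.3 N to start, 0.45 N per mm, 7.7 N when flush.
- big_weight_center (a point): The bigger of two bare-metal loading weights: point half-way up on its axis, 23 mm above its underside. Round body 45 mm in diameter, sides straight up to about 25 mm, then shoulder and knob; 46 mm high; 0.3 to 0.5 kg. z is its axis. Grip it across the body; fingertips 8 to 14 mm above its underside clear the gauge's rails. A tall tester stands between it and the gauge; carry it round the front.
- small_weight_center (a point): The smaller, similar loading weight, 39 mm in diameter and 34 mm high, half-way up on its axis (17 mm above what it stands on). It is to be left alone. It and the big weight change places from time to time, and stand at least 85 mm apart.
- holder: Bystander: a round steel specimen holder, 53 mm across and 19 mm high; origin under its middle.
- brown_bottle: Bystander: a small brown bottle with a black cap, 30 mm across and 66 mm high; origin under its middle.
- loupe: Bystander: a black folding thread magnifier, 37 x 33 x 43 mm high; origin under its middle.
- cutter: Bystander: a round sample cutter with a black grip, 79 mm across and 101 mm high; origin under its middle.
Not all that is in view belongs to the job. What is shaped like the part that bears big_weight_center but green is not meant. What is shaped like the gauge but purple is not meant.

How it is judged:
At the end, for the whole second after the job is handed in: The big weight is upright (within about 7 degrees), on the gauge's bed (at most 5 mm above it), its side pressed on the blue anvil with more than 1 N, the plunger pushed in at least 10.5 of 12 mm, still, and the gripper's fingers are still on the weight, keeping it there (value of joint plunger above 0.0105 m and contact force between big_weight and anvil above 1 N and contact force between the fingers and big_weight above 2 N and angle between big_weight_center's own z axis and vertical below 0.12 rad and z of big_weight_center in the frame of gauge between 0.028 and 0.036 m and linear speed of big_weight below 0.02 m/s); the arm keeps its last pose, push and grip.
It fails at once if the weight is rammed into the anvil with over 50 N (contact force between big_weight and anvil above 50 N).
It fails at once if a bystander is moved more than 15 mm (distance of any of small_weight_center, holder, brown_bottle, loupe, cutter from where it was at the start of the episode above 0.015 m).
It also fails if it takes over 51 s, if anything falls off the work surface, if the arm or the gripper's body presses on something with over 40 N, if the wrist force passes 120 N, or if a joint passes its speed limit or range.

## Robot

A 6-joint arm with a two-finger parallel gripper is mounted at the origin on a cart in front of the work surface, level with it; the furniture and walls round the work are solid. World frame = base frame: x ahead of the robot, y to its left, z up, the work surface at z = 0. Lengths are in m, angles in rad, forces in N, time in s.
With the tool pointing down it reaches from about 0.35 to 0.775 m from the base axis. Payload 7.3 kg.
Tool frame: the origin (TCP) lies between the finger pads; the fingertips stand 14 mm ahead of it and the grasp point (between the pads) lies 5 mm behind it; z points along the fingers, y is the direction in which the jaws open and shut (so a half turn about z gives the same grasp; the last joint's range is limited). The gripper opens to 92 mm and grips with 3 to 60 N. Pads are 19 mm wide; open, the fingers measure 130 mm over their backs; the gripper's body (75 mm by 190 mm) begins 47 mm behind the grasp point.
Start: joints at [1.052, 0.342, 1.524, -0, 1.275, -0.146], TCP at [0.191, 0.489, 0.241] pointing down, gripper open.
Joint ranges: [-2.53, 2.53], [-0.77, 2.02], [0.04, 2.7], [-1, 4.14], [0.28, 2.66], [-3.11, 3.11]. Speed limits (rad/s): [2.57, 2.57, 3.14, 3.14, 3.14, 3.14].

## Interface

Orientations are given as [roll, pitch, yaw] about the fixed x, y, z axes, in that order (R = Rz(yaw) Ry(pitch) Rx(roll)).
In Python, from cell import robot gives the robot as it stands.
- The arm moves only by the shell command python3 -m creep 'ROWS' [FORCE]. ROWS is JSON, a list that holds one entry, the list of rows, each a list of 7 numbers: the shift along the tool's x, y, z in cm, then the turn, a rotation vector about the tool's x, y, z in degrees, then the gripper command: -1 is shut, 1 is fully open, values between are in proportion. In form: [[[tx, ty, tz, wx, wy, wz, gripper], ...]]. A call has 1 to 8 rows; each row is the pose to reach, as a shift and turn from the pose measured when the call began, along the tool's axes at that moment; what a row does not reach only later rows make up. A row lasts 1/10 s, in which the tool goes at most 50 mm and 8.59 degrees, less where a joint would pass 70% of its speed; a pose out of reach is approached as far as the arm can. A call with a gripper value outside its range is refused whole. The fingers move at their own pace and stop on an object; FORCE is the grip in N (left out, the last holds). Time passes only in rows, so rows that repeat a pose let the fingers close. It gives the time, the measured TCP pose, the force and the opening at its end, in the units of the state.
- robot.observe(): the state, without advancing time (a new reading comes with each control period).
- robot.read_camera(name): name is "side" or "top"; returns the picture (420x560x3 uint8, red, green, blue); there is no depth.
- robot.camera_params(name): a dict with "camera_matrix" (3x3 intrinsics, pixels), "R" (3x3) and "t" (3): a world point X has camera coordinates R X + t. Camera axes: x right, y down, z forward; pixel columns grow to the right and rows downward; lengths in m; the calibration is good to about 2 mm. A picture is of the moment at which its call begins. camera_params takes no time and is no camera call.
- robot.hand_in(): hands the job in, once; it reports no verdict.
Trained networks look in the newest picture that a camera, given by its name, has taken for a name from the list of things; names that differ only in an ending like _2 or _b are one class to them, and where a whole thing is asked for, a point or a joint stands for the part that bears it (a point fixed in the world has none). Each returns a list of dicts, best first, with "score" (0 to 1); they miss things now and then, are a little off and sometimes report something else, mostly with a low value. They report only what shows in the picture. A call takes as long as a camera call. They do not tell look-alikes from the thing itself.
- robot.look_for(camera, label): "centre" ([x, y, z] in m, in the coordinates of the camera as it stood for that picture, good to about 4 mm: the middle of the surface that is visible of it).
- robot.masks_of(camera, label): "mask" (420x560 bool, what is visible of it).
The state is a dict: "time": time; "qpos": joint angles; "qvel": joint speeds; "joint_efforts": joint torques, N m; "tool_pos": TCP position; "tool_rot": TCP orientation; "contact_force": force on the tool from outside, world axes, zero at the start; "torque": the same for the moment, N m; "opening": finger opening in m.
Only numpy, scipy, OpenCV 4.12 (cv2) and the standard library are available. Lean on these libraries where they do the work, as an engineer would, in place of code of your own. Each camera call takes 0.05 s, during which the arm holds its last target.

## Working session

There is one attempt and no reset: what is moved stays moved. The work goes in short steps, Python scripts to look and compute and a shell command to move; the robot and the scene stay as the last step left them, time stands still between calls to the robot, and variables do not carry over. Pictures are saved under pics/ and viewed, and the job is handed in when it is done.

```bash
ls; mkdir -p pics
python3 - <<'E'
from cell import robot
import cv2,numpy as np
np.set_printoptions(precision=3,suppress=True)
s=robot.observe();print(s)
for n in("side","top"):
    im=robot.read_camera(n);cv2.imwrite(f"pics/{n}0.png",im[:,:,::-1])
    print(n,robot.camera_params(n))
    p=robot.camera_params(n);R=np.array(p["R"]);t=np.array(p["t"])
    for l in["gauge","big_weight_center","small_weight_center","anvil_face","cutter"]:
        for d in robot.look_for(n,l):
            print(l,round(d["score"],2),R.T@(np.array(d["centre"])-t))
E
```

```text
pics
{'time': 0.0, 'qpos': array([ 1.052,  0.343,  1.525, -0.   ,  1.275, -0.146]), 'qvel': array([-0.   , -0.002, -0.001,  0.001, -0.001,  0.001]), 'joint_efforts': array([  0.   , -43.125, -24.421,   0.072,   0.056,  -0.   ]), 'tool_pos': array([0.191, 0.489, 0.24 ]), 'tool_rot': array([-3.14 , -0.   ,  2.769]), 'contact_force': array([-0.059,  0.542,  0.626]), 'torque': array([-0.055,  0.016, -0.051]), 'opening': 0.09178687766859574}
side {'camera_matrix': array([[385.695,   0.   , 281.841],
       [  0.   , 385.695, 214.95 ],
       [  0.   ,   0.   ,   1.   ]]), 'R': array([[ 1.   ,  0.011, -0.02 ],
       [-0.007, -0.671, -0.741],
       [-0.021,  0.741, -0.671]]), 't': array([-0.565,  0.142,  1.315])}
gauge 0.95 [0.466 0.289 0.011]
gauge 0.79 [0.505 0.666 0.007]
gauge 0.49 [ 0.42  -0.059  0.021]
big_weight_center 0.85 [ 0.562 -0.327  0.03 ]
big_weight_center 0.66 [ 0.631 -0.383  0.042]
big_weight_center 0.53 [ 0.474 -0.385  0.029]
big_weight_center 0.3 [0.461 0.288 0.011]
small_weight_center 0.61 [ 0.422 -0.28   0.026]
anvil_face 0.94 [0.462 0.288 0.011]
anvil_face 0.74 [0.501 0.664 0.008]
cutter 0.66 [ 0.721 -0.317  0.045]
top {'camera_matrix': array([[455.536,   0.   , 278.321],
       [  0.   , 455.536, 212.876],
       [  0.   ,   0.   ,   1.   ]]), 'R': array([[-0.067, -0.998, -0.002],
       [-0.975,  0.066, -0.212],
       [ 0.212, -0.012, -0.977]]), 't': array([0.187, 0.546, 1.595])}
gauge 0.93 [0.504 0.679 0.008]
gauge 0.61 [0.465 0.298 0.007]
big_weight_center 0.73 [ 0.559 -0.313  0.031]
big_weight_center 0.7 [ 0.477 -0.373  0.03 ]
big_weight_center 0.46 [ 0.631 -0.371  0.029]
small_weight_center 0.57 [0.721 0.229 0.048]
anvil_face 0.86 [0.469 0.302 0.012]
anvil_face 0.66 [0.502 0.678 0.008]
cutter 0.9 [ 0.72  -0.284  0.045]
```

View pics/side0.png

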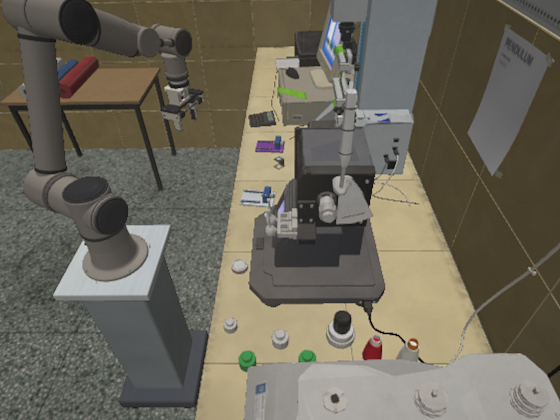

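View pics/top0.png

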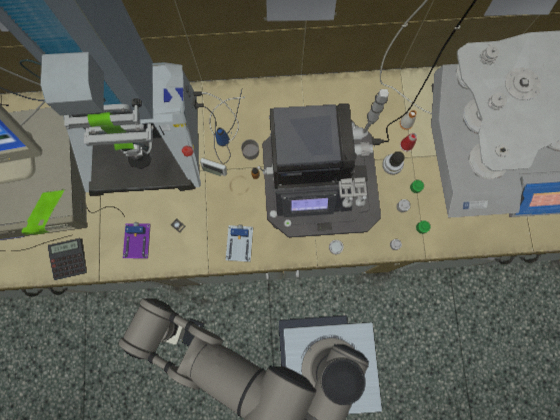

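```bash
cat > h.py <<'E'
from cell import robot
import cv2,numpy as np
np.set_printoptions(precision=4,suppress=True)
def cam(n):
    p=robot.camera_params(n);return np.array(p["camera_matrix"]),np.array(p["R"]),np.array(p["t"])
def atz(n,uv,z):
    K,R,t=cam(n);d=R.T@np.linalg.inv(K)@np.array([uv[0],uv[1],1.]);c=-R.T@t
    return c+d*(z-c[2])/d[2]
def proj(n,X):
    K,R,t=cam(n);q=K@(R@np.array(X)+t);return q[:2]/q[2]
E
python3 - <<'E'
from h import *
s=cv2.imread("pics/side0.png");t=cv2.imread("pics/top0.png")
def crop(im,x0,y0,w,h,k,name): cv2.imwrite("pics/"+name,cv2.resize(im[y0:y0+h,x0:x0+w],None,fx=k,fy=k,interpolation=cv2.INTER_CUBIC))
crop(s,210,300,130,80,6,"c_s_w.png");crop(t,370,170,80,80,7,"c_t_w.png")
crop(s,230,175,60,45,12,"c_s_g.png");crop(t,210,215,60,55,10,"c_t_g.png")
crop(t,200,90,200,180,3,"c_t_m.png")
E
```

```text
(no output)
```

View pics/c_s_w.png

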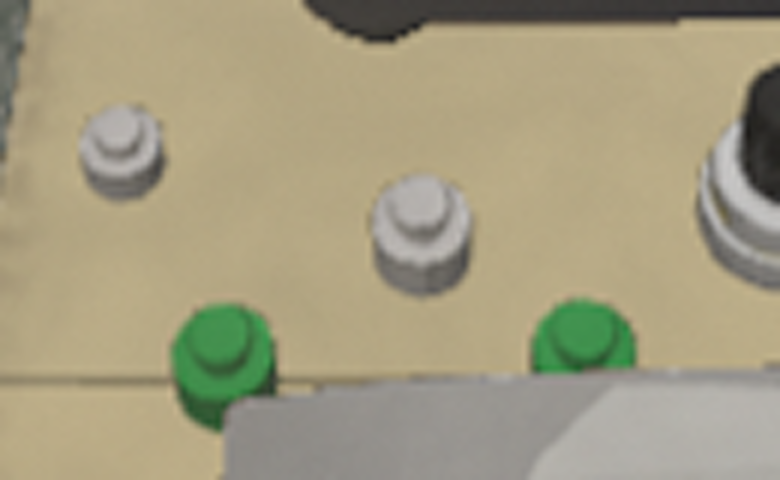

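View pics/c_t_w.png

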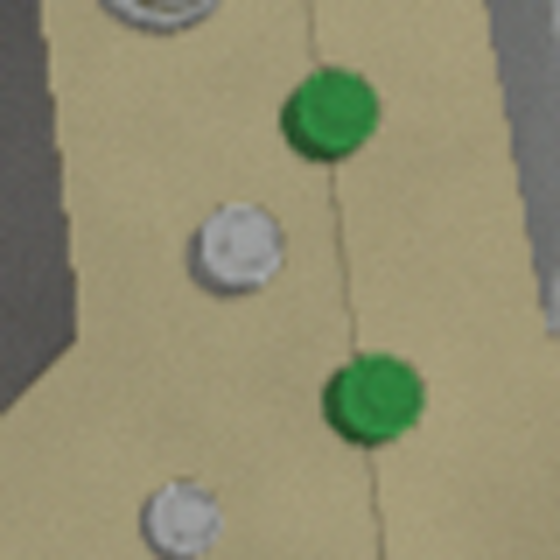

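View pics/c_s_g.png

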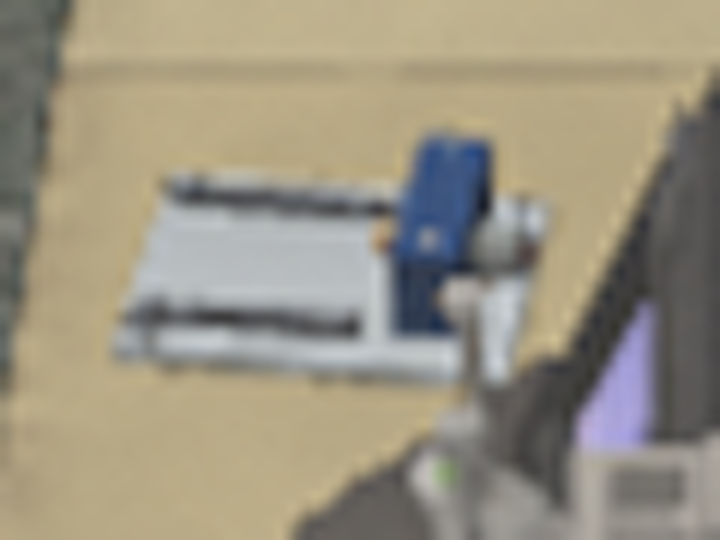

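View pics/c_t_g.png

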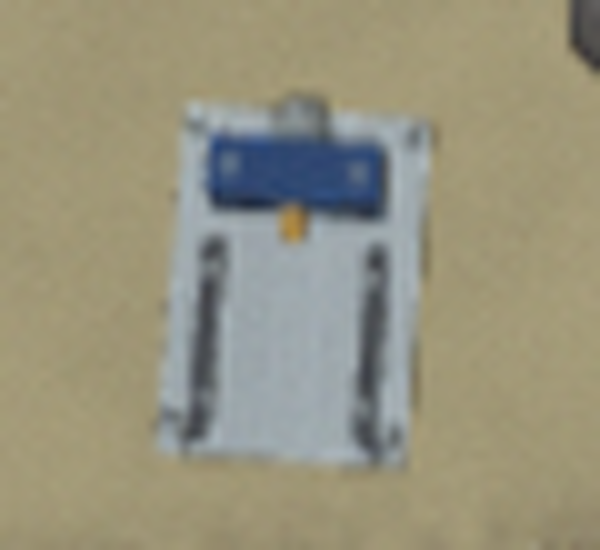

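View pics/c_t_m.png

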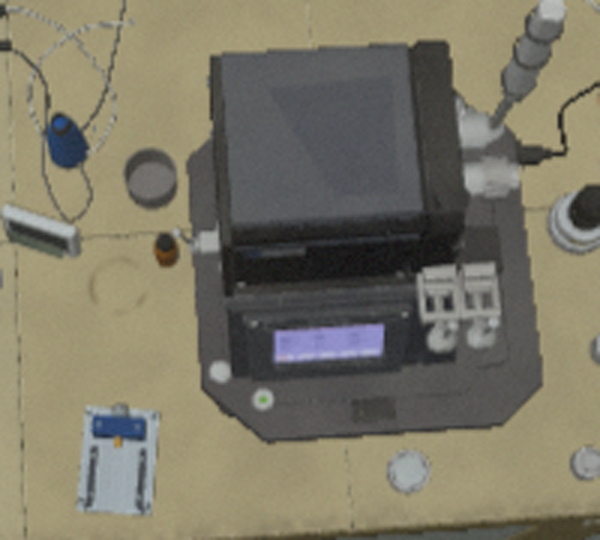

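```bash
cat > fit.py <<'E'
from h import *
from scipy.optimize import least_squares
T=lambda x,y:(x/10+210-.45,y/10+215-.45)
S=lambda x,y:(x/12+230-.45,y/12+175-.45)
F=[("top",(60,46,8),T(190,102)),("top",(60,-46,8),T(432,122)),("top",(-70,-46,8),T(408,465)),("top",(-70,46,8),T(158,452)),
("top",(44,32,44),T(212,135)),("top",(44,-32,44),T(387,140)),("top",(8,0,22),T(293,241)),
("top",(20,32,44),T(210,205)),("top",(20,-32,44),T(385,214)),
("side",(-70,46,8),S(170,178)),("side",(-70,-46,8),S(115,354)),("side",(60,46,8),S(548,203)),
("side",(20,32,44),S(425,138)),("side",(44,32,44),S(490,140))]
def world(p,g):
    x,y,a=p;c,s=np.cos(a),np.sin(a);g=np.array(g)/1000
    return [x+c*g[0]-s*g[1],y+s*g[0]+c*g[1],g[2]]
for cams in(("top",),("side",),("top","side")):
    f=lambda p:np.concatenate([proj(n,world(p,g))-uv for n,g,uv in F if n in cams])
    r=least_squares(f,[.465,.295,0],loss="soft_l1");print(cams,r.x[:2],np.degrees(r.x[2]),f(r.x).reshape(-1,2).round(1).tolist())
# weight by masks
for n in("top","side"):
    u=(403.2,205.3) if n=="top" else None
    if u: print("W top",atz(n,u,.0125))
# side: bottom front point & lateral
K,R,t=cam("side")
def fs(p):
    th=np.linspace(0,2*np.pi,180);P=np.array([[p[0]+.0225*np.cos(a),p[1]+.0225*np.sin(a),z] for a in th for z in(0,.025)])
    q=np.array([proj("side",X) for X in P]);return [ (q[:,0].min()+q[:,0].max())/2-279.8, q[:,1].max()-348.9]
print("W side",least_squares(fs,[.56,-.32]).x)
for n,b in(("top",(404,205)),("side",(280,338))):
    robot.read_camera(n)
    for d in robot.masks_of(n,"big_weight_center"):
        m=d["mask"];ys,xs=np.nonzero(m);print(n,round(d["score"],2),xs.min(),xs.max(),ys.min(),ys.max())
for nm in["holder","brown_bottle","loupe","cutter","small_weight_center"]:
    for d in robot.look_for("top",nm)[:2]:
        K,R,t=cam("top");print(nm,round(d["score"],2),R.T@(np.array(d["centre"])-t))
# tester base front edge points at z~.0?
for uv in((289,236),(356,232),(380,218),(267,218)): print(uv,atz("top",uv,.03))
E
python3 fit.py
```

```text
('top',) [0.4695 0.2997] -7.426142435981907 [[-0.2, 0.3], [0.3, -0.2], [0.1, 0.4], [0.0, 0.2], [0.0, -0.3], [0.0, 0.3], [0.4, 0.4], [-0.3, -0.8], [-0.3, -0.6]]
('side',) [0.4711 0.2985] -6.5430872970228195 [[-0.0, 0.1], [-0.1, 0.1], [0.2, -0.0], [-0.3, -0.2], [0.3, 0.0]]
('top', 'side') [0.4699 0.2995] -7.315053459417749 [[-0.2, 0.2], [0.3, -0.3], [0.1, 0.3], [0.1, 0.1], [0.0, -0.4], [0.1, 0.2], [0.4, 0.3], [-0.3, -0.9], [-0.2, -0.7], [-0.1, -0.2], [-0.5, -0.3], [0.1, -0.0], [-0.5, -0.3], [0.1, -0.0]]
W top [ 0.5649 -0.3195  0.0125]Traceback (most recent call last):
  File "fit.py", line 25, in <module>
    print("W side",least_squares(fs,[.56,-.32]).x)
                   ~~~~~~~~~~~~~^^^^^^^^^^^^^^^
    return func(*args, **kwargs)
    result = trf(vector_fun.fun, vector_fun.jac, x0, f0, J0, lb, ub, ftol, xtol,
                 gtol, max_nfev, x_scale, loss_function, tr_solver,
                 tr_options.copy(), verbose, callback=callback_wrapped)
    return trf_no_bounds(
        fun, jac, x0, f0, J0, ftol, xtol, gtol, max_nfev, x_scale,
        loss_function, tr_solver, tr_option
[... 841 characters left out ...]
rgs))
                      ~~~~~~~~^^^^^^^^^^^^^^^^^^^^^^^^^^^^^^
    return np.atleast_1d(self.fun(x))
                         ~~~~~~~~^^^
    return self.f(x, *self.args, **self.kwargs)
           ~~~~~~^^^^^^^^^^^^^^^^^^^^^^^^^^^^^^
  File "fit.py", line 24, in fs
    q=np.array([proj("side",X) for X in P]);return [ (q[:,0].min()+q[:,0].max())/2-279.8, q[:,1].max()-348.9]
                ~~~~^^^^^^^^^^
  File "h.py", line 10, in proj
    K,R,t=cam(n);q=K@(R@np.array(X)+t);return q[:2]/q[2]
          ~~~^^^
  File "h.py", line 5, in cam
    p=robot.camera_params(n);return np.array(p["camera_matrix"]),np.array(p["R"]),np.array(p["t"])
ValueError: time passes only in moves, steps and waits
```

```bash
cat > h.py <<'E'
from cell import robot
import cv2,numpy as np,functools
np.set_printoptions(precision=4,suppress=True)
@functools.lru_cache
def cam(n):
    p=robot.camera_params(n);return np.array(p["camera_matrix"]),np.array(p["R"]),np.array(p["t"])
def atz(n,uv,z):
    K,R,t=cam(n);d=R.T@np.linalg.inv(K)@np.array([uv[0],uv[1],1.]);c=-R.T@t
    return c+d*(z-c[2])/d[2]
def proj(n,X):
    K,R,t=cam(n);q=K@(R@np.array(X)+t);return q[:2]/q[2]
E
python3 fit.py; python3 -c "
from h import *
print(robot.observe()['time'])"
```

```text
('top',) [0.4695 0.2997] -7.426142435981907 [[-0.2, 0.3], [0.3, -0.2], [0.1, 0.4], [0.0, 0.2], [0.0, -0.3], [0.0, 0.3], [0.4, 0.4], [-0.3, -0.8], [-0.3, -0.6]]
('side',) [0.4711 0.2985] -6.5430872970228195 [[-0.0, 0.1], [-0.1, 0.1], [0.2, -0.0], [-0.3, -0.2], [0.3, 0.0]]
('top', 'side') [0.4699 0.2995] -7.315053459417749 [[-0.2, 0.2], [0.3, -0.3], [0.1, 0.3], [0.1, 0.1], [0.0, -0.4], [0.1, 0.2], [0.4, 0.3], [-0.3, -0.9], [-0.2, -0.7], [-0.1, -0.2], [-0.5, -0.3], [0.1, -0.0], [-0.5, -0.3], [0.1, -0.0]]
W top [ 0.5649 -0.3195  0.0125]
W side [ 0.5633 -0.3163]
top 0.51 397 409 199 211
top 0.43 411 423 180 192
side 0.75 298 315 350 361
side 0.55 238 255 350 371
side 0.49 272 287 330 348
holder 0.5 [ 0.4266 -0.0515  0.0181]
brown_bottle 0.61 [0.7183 0.2285 0.05  ]
brown_bottle 0.36 [0.4649 0.3016 0.0091]
cutter 0.84 [ 0.7164 -0.2855  0.0436]
cutter 0.44 [0.4687 0.3027 0.0142]
small_weight_center 0.44 [ 0.4205 -0.2681  0.02  ]
(289, 236) [0.475  0.1161 0.03  ]
(356, 232) [ 0.4732 -0.1295  0.03  ]
(380, 218) [ 0.5192 -0.2231  0.03  ]
(267, 218) [0.5475 0.1922 0.03  ]
1.05
```

```bash
cat > go.py <<'E'
import sys
from h import *
from scipy.spatial.transform import Rotation as Ro
s=robot.observe();p=np.array(s["tool_pos"]);R=Ro.from_euler("xyz",s["tool_rot"])
print("t",s["time"],"p",p,"rot",s["tool_rot"],"F",s["contact_force"],"T",s["torque"],"open",round(s["opening"],4))
v=[float(a) for a in sys.argv[1:]]
for i in range(0,len(v),4):
    x,y,z,yaw=v[i:i+4]
    d=R.inv().apply(np.array([x,y,z])-p)*100
    w=np.degrees((R.inv()*Ro.from_euler("xyz",[np.pi,0,yaw])).as_rotvec())
    print(d.round(2),w.round(2))
E
python3 go.py .36 .22 .24 2.769 .40 -.05 .24 2.769
```

```text
t 1.05 p [0.1912 0.489  0.2408] rot [3.1414 0.     2.7688] F [-0.3026 -0.8266 -0.3237] T [ 0.0095  0.0038 -0.006 ] open 0.0919
[-25.52 -18.9    0.07] [ 0.01  0.   -0.01]
[-39.08 -42.59   0.07] [ 0.01  0.   -0.01]
```

```bash
python3 -m creep '[[[-25.5,-18.9,0,0,0,0,1],[-25.5,-18.9,0,0,0,0,1],[-25.5,-18.9,0,0,0,0,1],[-25.5,-18.9,0,0,0,0,1],[-25.5,-18.9,0,0,0,0,1],[-25.5,-18.9,0,0,0,0,1],[-25.5,-18.9,0,0,0,0,1],[-25.5,-18.9,0,0,0,0,1]]]' 40; python3 go.py .40 -.05 .24 2.769
```

```text
time: 1.85
tool_pos: [0.3611, 0.2182, 0.2409]
tool_rot: [3.141, 0.001, 2.765]
contact_force: [-0.8, 0.8, 0.0]
opening: 0.0918
t 1.85 p [0.3611 0.2182 0.2409] rot [3.1415 0.0006 2.7645] F [-0.8283  0.7836  0.018 ] T [ 0.0282  0.0078 -0.0154] open 0.0918
[-13.49 -23.5    0.09] [ 0.01  0.04 -0.26]
```

```bash
python3 -m creep '[[[-13.5,-23.5,0,0,0,0,1],[-13.5,-23.5,0,0,0,0,1],[-13.5,-23.5,0,0,0,0,1],[-13.5,-23.5,0,0,0,0,1],[-13.5,-23.5,0,0,0,0,1],[-13.5,-23.5,0,0,0,0,1],[-13.5,-23.5,0,0,0,0,1]]]'; python3 go.py .40 -.24 .24 2.769
```

```text
time: 2.55
tool_pos: [0.4007, -0.0516, 0.2409]
tool_rot: [3.142, 0.001, 2.761]
contact_force: [0.2, 1.0, -0.5]
opening: 0.0918
t 2.55 p [ 0.4007 -0.0516  0.2409] rot [3.1416 0.0011 2.7613] F [ 0.2267  0.9926 -0.5085] T [0.024  0.0342 0.0033] open 0.0918
[ -6.93 -17.52   0.1 ] [ 0.    0.06 -0.44]
```

```bash
python3 -m creep '[[[-6.9,-17.5,0,0,0,0,1],[-6.9,-17.5,0,0,0,0,1],[-6.9,-17.5,0,0,0,0,1],[-6.9,-17.5,0,0,0,0,1],[-6.9,-17.5,0,0,0,0,1]]]'; python3 go.py .564 -.318 .15 1.571
```

```text
time: 3.05
tool_pos: [0.4004, -0.2419, 0.2407]
tool_rot: [-3.141, 0.002, 2.759]
contact_force: [0.4, 0.5, 0.3]
opening: 0.0919
t 3.05 p [ 0.4004 -0.2419  0.2407] rot [-3.141   0.0017  2.7587] F [0.4482 0.4587 0.2509] T [ 0.0038  0.0323 -0.0539] open 0.0919
[-18.    -0.94   9.1 ] [ 0.03  0.11 68.05]
```

```bash
python3 -m creep '[[[-4.5,-0.2,0,0,0,17,1],[-9,-0.5,0,0,0,34,1],[-13.5,-0.7,2,0,0,51,1],[-18,-0.9,5,0,0,68,1],[-18,-0.9,9,0,0,68,1],[-18,-0.9,9,0,0,68,1],[-18,-0.9,9,0,0,68,1],[-18,-0.9,9,0,0,68,1]]]'; python3 go.py .564 -.318 .15 1.571;  python3 - <<'E'
from h import *
K=[]
for n,(x,y,w,h,k) in {"side":(200,240,190,140,4),"top":(330,130,120,130,4)}.items():
    im=robot.read_camera(n)[:,:,::-1];cv2.imwrite(f"pics/a_{n}.png",cv2.resize(im[y:y+h,x:x+w],None,fx=k,fy=k,interpolation=cv2.INTER_CUBIC))
E
```

```text
time: 3.85
tool_pos: [0.5653, -0.314, 0.1503]
tool_rot: [3.141, -0.001, 1.568]
contact_force: [-0.4, 0.1, 0.0]
opening: 0.092
t 3.85 p [ 0.5653 -0.314   0.1503] rot [ 3.1415 -0.0008  1.5682] F [-0.4084  0.1438  0.0453] T [-0.1179  0.1164 -0.0451] open 0.092
[-0.41 -0.13  0.03] [ 0.01 -0.04 -0.16]
```

View pics/a_side.png

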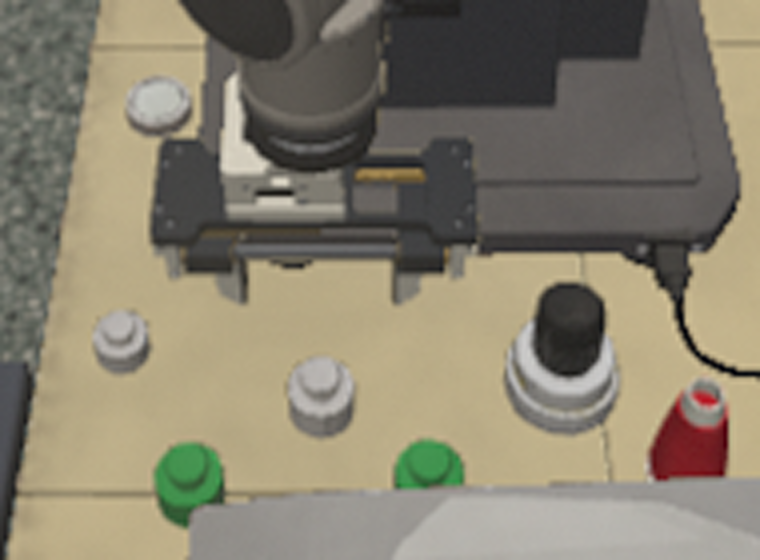

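View pics/a_top.png

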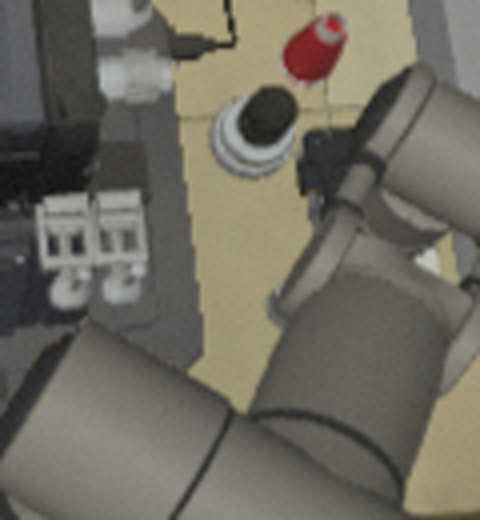

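```bash
python3 -m creep '[[[-0.35,-0.1,2,0,0,0,1],[-0.35,-0.1,5,0,0,0,1],[-0.35,-0.1,8,0,0,0,1],[-0.35,-0.1,10,0,0,0,1],[-0.35,-0.1,11.5,0,0,0,1],[-0.35,-0.1,12.5,0,0,0,1],[-0.35,-0.1,12.5,0,0,0,1],[-0.35,-0.1,12.5,0,0,0,1]]]'; python3 go.py .564 -.3175 .025 1.571;  python3 - <<'E'
from h import *
for n,(x,y,w,h,k) in {"side":(200,240,190,140,4)}.items():
    im=robot.read_camera(n)[:,:,::-1];cv2.imwrite(f"pics/b_{n}.png",cv2.resize(im[y:y+h,x:x+w],None,fx=k,fy=k,interpolation=cv2.INTER_CUBIC))
E
```

```text
time: 4.75
tool_pos: [0.565, -0.3179, 0.0267]
tool_rot: [3.14, 0.001, 1.574]
contact_force: [-0.2, 0.2, 0.4]
opening: 0.0916
t 4.75 p [ 0.565  -0.3179  0.0267] rot [3.1396 0.0006 1.574 ] F [-0.2453  0.2005  0.3756] T [-0.0707  0.0151 -0.0591] open 0.0916
[ 0.04 -0.1   0.17] [0.11 0.04 0.17]
```

View pics/b_side.png

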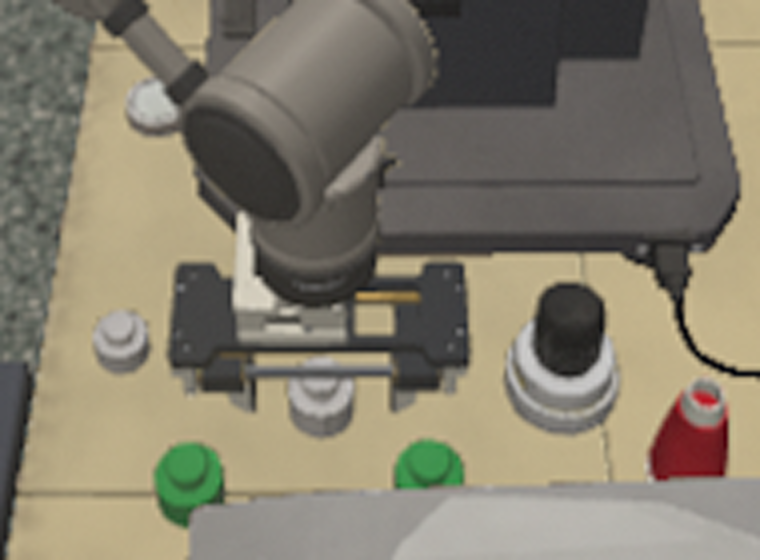

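```bash
python3 -m creep '[[[0,-0.1,0.3,0,0,0,1],[0,-0.1,0.3,0,0,0,-1],[0,-0.1,0.3,0,0,0,-1],[0,-0.1,0.3,0,0,0,-1],[0,-0.1,0.3,0,0,0,-1],[0,-0.1,0.3,0,0,0,-1],[0,-0.1,0.3,0,0,0,-1],[0,-0.1,0.3,0,0,0,-1]]]' 40; python3 go.py .564 -.3175 .025 1.571
```

```text
time: 5.6
tool_pos: [0.564, -0.3182, 0.024]
tool_rot: [3.139, 0.001, 1.574]
contact_force: [-1.2, 0.1, 0.3]
opening: 0.044
t 5.6 p [ 0.564  -0.3182  0.024 ] rot [3.1393 0.001  1.5736] F [-1.1547  0.0513  0.2598] T [-0.0583  0.1328 -0.046 ] open 0.044
[ 0.07  0.   -0.1 ] [0.13 0.06 0.15]
```

```bash
python3 -m creep '[[[0,0,-0.5,0,0,0,-1],[0,0,-2,0,0,0,-1],[0,0,-4,0,0,0,-1],[0,0,-6,0,0,0,-1],[0,0,-8,0,0,0,-1],[0,0,-10,0,0,0,-1],[0,0,-10,0,0,0,-1],[0,0,-10,0,0,0,-1]]]' ; python3 go.py .40 -.24 .124 3.014;  python3 - <<'E'
from h import *
for n,(x,y,w,h,k) in {"side":(200,220,190,150,4)}.items():
    im=robot.read_camera(n)[:,:,::-1];cv2.imwrite(f"pics/c_{n}.png",cv2.resize(im[y:y+h,x:x+w],None,fx=k,fy=k,interpolation=cv2.INTER_CUBIC))
E
```

```text
time: 6.4
tool_pos: [0.5637, -0.318, 0.1244]
tool_rot: [3.139, 0.001, 1.574]
contact_force: [0.1, 0.9, -4.4]
opening: 0.0436
t 6.4 p [ 0.5637 -0.318   0.1244] rot [3.1388 0.0014 1.5737] F [ 0.1377  0.8712 -4.3616] T [-0.1292  0.0435  0.0167] open 0.0436
[  7.85 -16.35  -0.02] [  0.08   0.18 -82.52]
```

View pics/c_side.png

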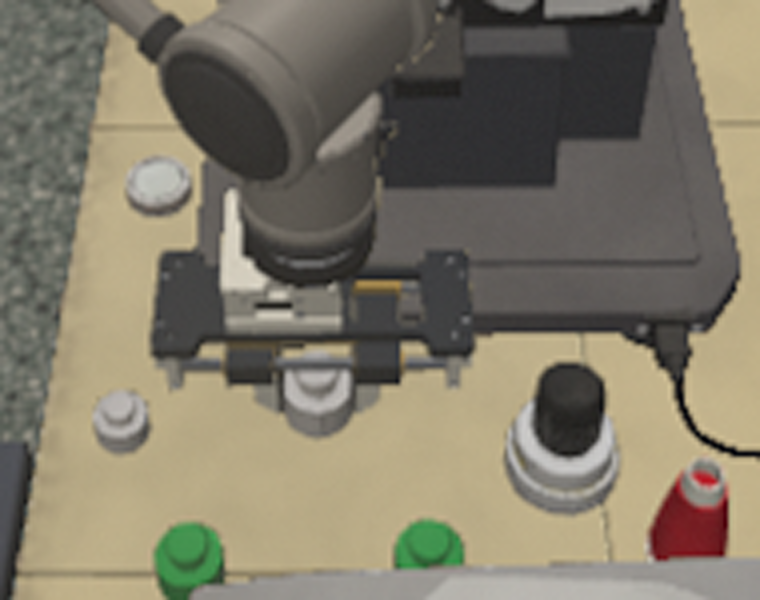

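```bash
python3 -m creep '[[[1.5,-4,-1,0,0,0,-1],[4,-8,-2,0,0,0,-1],[6,-12.5,-2,0,0,-8,-1],[7.9,-16.4,-2,0,0,-16,-1],[7.9,-16.4,-2,0,0,-24,-1],[7.9,-16.4,-2,0,0,-32,-1],[7.9,-16.4,-2,0,0,-40,-1],[7.9,-16.4,-2,0,0,-48,-1]]]' ; python3 go.py .40 -.24 .145 3.014 0.395 0 .145 3.014
```

```text
time: 7.25
tool_pos: [0.3984, -0.2387, 0.1422]
tool_rot: [3.141, -0.001, 2.417]
contact_force: [-0.0, 0.9, -4.6]
opening: 0.0435
t 7.25 p [ 0.3984 -0.2387  0.1422] rot [ 3.141  -0.0011  2.4171] F [-0.0053  0.8696 -4.5805] T [-0.0701 -0.0015  0.0285] open 0.0435
[-0.21  0.01 -0.28] [  0.05  -0.05 -34.2 ]
[16.07 17.65 -0.25] [  0.05  -0.05 -34.2 ]
```

```bash
python3 -m creep '[[[1,1,0,0,0,-8,-1],[4,4.4,0,0,0,-16,-1],[7,7.7,0,0,0,-24,-1],[10,11,0,0,0,-32,-1],[13,14.3,0,0,0,-34.2,-1],[16.1,17.6,0,0,0,-34.2,-1],[16.1,17.6,0,0,0,-34.2,-1]]]' ; python3 go.py 0.36 0.2 .145 3.014
```

```text
time: 7.95
tool_pos: [0.3925, 0.0046, 0.1417]
tool_rot: [3.139, -0.004, 3.02]
contact_force: [-0.0, -0.5, -4.2]
opening: 0.0438
t 7.95 p [0.3925 0.0046 0.1417] rot [ 3.1388 -0.004   3.0199] F [-0.0054 -0.4727 -4.1711] T [-0.0153  0.0176  0.0023] open 0.0438
[ 5.6  19.   -0.26] [ 0.16 -0.23  0.34]
```

```bash
python3 -m creep '[[[1.2,4,0,0,0,0,-1],[2.5,8.5,0,0,0,0,-1],[4,13,0,0,0,0.3,-1],[5.6,19,0,0,0,0.3,-1],[5.6,19,0,0,0,0.3,-1],[5.6,19,0,0,0,0.3,-1]]]' ; python3 go.py 0.430 0.3046 .10 3.014
```

```text
time: 8.55
tool_pos: [0.3593, 0.2012, 0.1417]
tool_rot: [3.139, -0.005, 3.018]
contact_force: [0.0, -0.5, -3.6]
opening: 0.0439
t 8.55 p [0.3593 0.2012 0.1417] rot [ 3.1394 -0.0051  3.0184] F [ 0.0415 -0.4651 -3.6167] T [ 0.0533  0.0433 -0.0267] open 0.0439
[-5.77 11.12  4.17] [ 0.12 -0.29  0.25]
```

```bash
python3 -m creep '[[[-2,4,0,0,0,0,-1],[-4,8,1,0,0,0,-1],[-5.8,11.1,2.5,0,-0.3,0.2,-1],[-5.8,11.1,4.2,0,-0.3,0.2,-1],[-5.8,11.1,4.2,0,-0.3,0.2,-1],[-5.8,11.1,4.2,0,-0.3,0.2,-1]]]' ; python3 go.py 0.430 0.3046 .05 3.014;python3 - <<'E'
from h import *
for n,(x,y,w,h,k) in {"side":(210,130,110,90,7),"top":(200,180,90,90,6)}.items():
    im=robot.read_camera(n)[:,:,::-1];cv2.imwrite(f"pics/d_{n}.png",cv2.resize(im[y:y+h,x:x+w],None,fx=k,fy=k,interpolation=cv2.INTER_CUBIC))
E
```

```text
time: 9.15
tool_pos: [0.4301, 0.3026, 0.0991]
tool_rot: [3.141, -0.002, 3.013]
contact_force: [-0.8, 0.1, -3.8]
opening: 0.044
t 9.15 p [0.4301 0.3026 0.0991] rot [ 3.1413 -0.0019  3.0134] F [-0.7984  0.1178 -3.8438] T [ 0.0148  0.0138 -0.0143] open 0.044
[0.03 0.2  4.91] [ 0.02 -0.11 -0.03]
```

View pics/d_side.png

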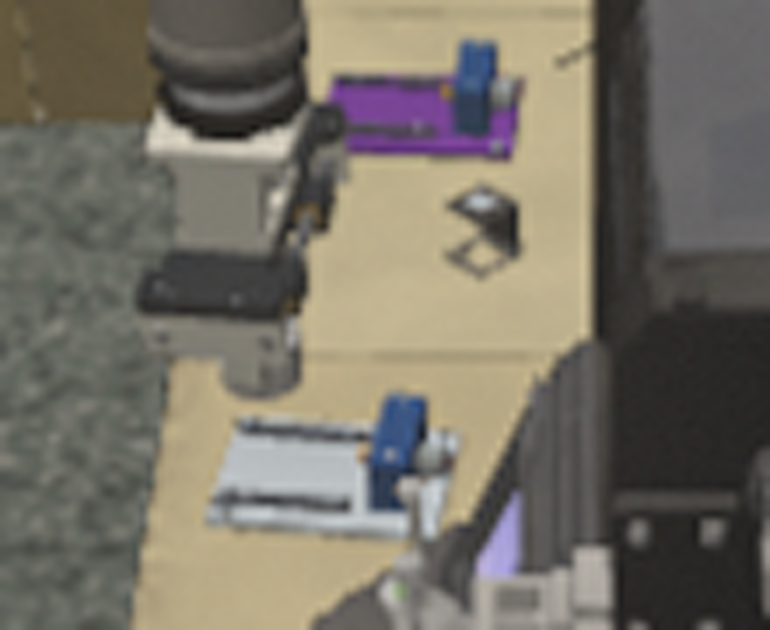

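View pics/d_top.png

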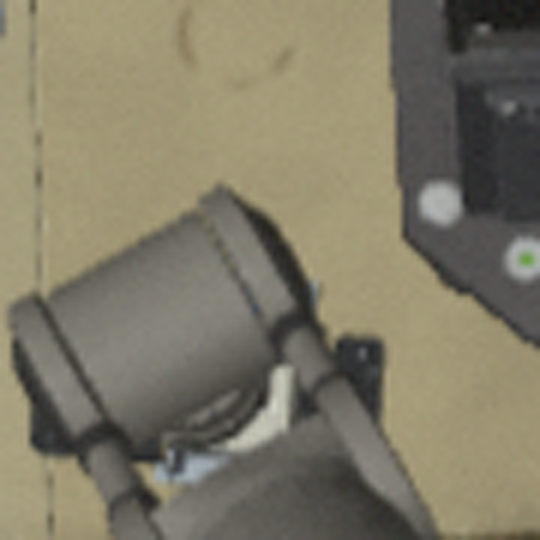

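```bash
python3 -m creep '[[[0,0.2,1.5,0,0,0,-1],[0,0.2,3,0,0,0,-1],[0,0.2,4.5,0,0,0,-1],[0,0.2,5.4,0,0,0,-1],[0,0.2,5.4,0,0,0,-1],[0,0.2,5.4,0,0,0,-1]]]' ; python3 go.py 0.430 0.3046 .033 3.014;python3 - <<'E'
from h import *
for n,(x,y,w,h,k) in {"side":(225,150,75,65,10)}.items():
    im=robot.read_camera(n)[:,:,::-1];cv2.imwrite(f"pics/e_{n}.png",cv2.resize(im[y:y+h,x:x+w],None,fx=k,fy=k,interpolation=cv2.INTER_CUBIC))
E
```

```text
time: 9.85
tool_pos: [0.4314, 0.3053, 0.0471]
tool_rot: [3.139, 0.001, 3.013]
contact_force: [0.2, 0.5, -3.7]
opening: 0.0434
t 9.85 p [0.4314 0.3053 0.0471] rot [3.1388 0.0015 3.0132] F [ 0.2336  0.5257 -3.7358] T [ 0.0419  0.0314 -0.0798] open 0.0434
[ 0.14 -0.09  1.41] [ 0.16  0.09 -0.05]
```

View pics/e_side.png

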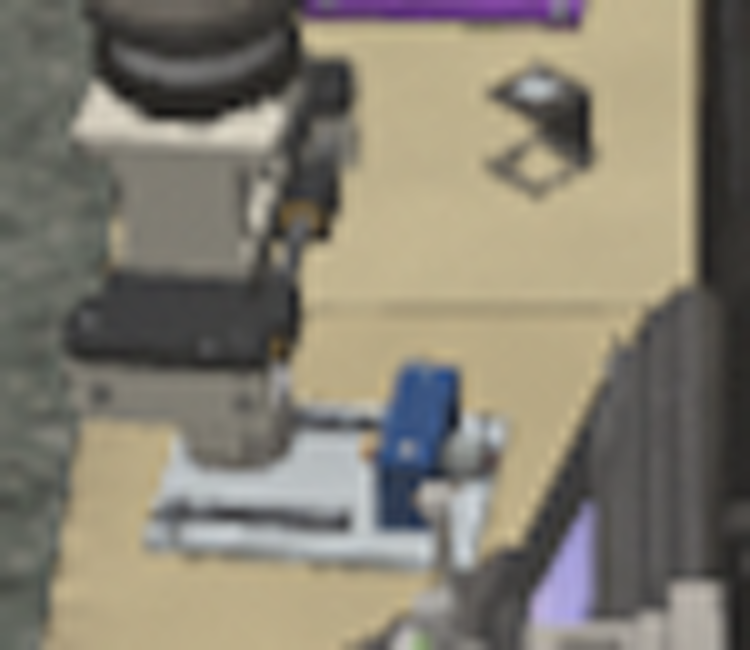

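```bash
python3 -m creep '[[[0.1,-0.1,0.4,0,0,0,-1],[0.1,-0.1,0.8,0,0,0,-1],[0.1,-0.1,1.1,0,0,0,-1],[0.1,-0.1,1.3,0,0,0,-1],[0.1,-0.1,1.3,0,0,0,-1],[0.1,-0.1,1.3,0,0,0,-1]]]' ; python3 go.py 0.430 0.3046 .033 3.014
```

```text
time: 10.5
tool_pos: [0.4305, 0.3047, 0.0343]
tool_rot: [3.139, 0.002, 3.013]
contact_force: [0.1, -0.1, -3.2]
opening: 0.0437
t 10.5 p [0.4305 0.3047 0.0343] rot [3.1385 0.0018 3.0133] F [ 0.0658 -0.0854 -3.1811] T [ 0.0123 -0.025   0.0201] open 0.0437
[ 0.05 -0.01  0.13] [ 0.18  0.11 -0.04]
```

```bash
python3 -m creep '[[[0.05,0,0.05,0,0,0,-1],[0.05,0,0.1,0,0,0,-1],[0.05,0,0.15,0,0,0,-1],[0.05,0,0.15,0,0,0,-1]]]' ; python3 go.py 0.430 0.3046 .033 3.014;python3 - <<'E'
from h import *
for n,(x,y,w,h,k) in {"side":(225,150,75,65,10)}.items():
    im=robot.read_camera(n)[:,:,::-1];cv2.imwrite(f"pics/f_{n}.png",cv2.resize(im[y:y+h,x:x+w],None,fx=k,fy=k,interpolation=cv2.INTER_CUBIC))
E
```

```text
time: 10.9
tool_pos: [0.43, 0.3047, 0.0327]
tool_rot: [3.139, 0.002, 3.013]
contact_force: [-0.5, 0.0, -3.6]
opening: 0.0437
t 10.9 p [0.43   0.3047 0.0327] rot [3.1385 0.0018 3.0133] F [-0.5302  0.0227 -3.5803] T [ 0.0913 -0.0286  0.0218] open 0.0437
[-0.   -0.01 -0.03] [ 0.17  0.1  -0.04]
```

View pics/f_side.png

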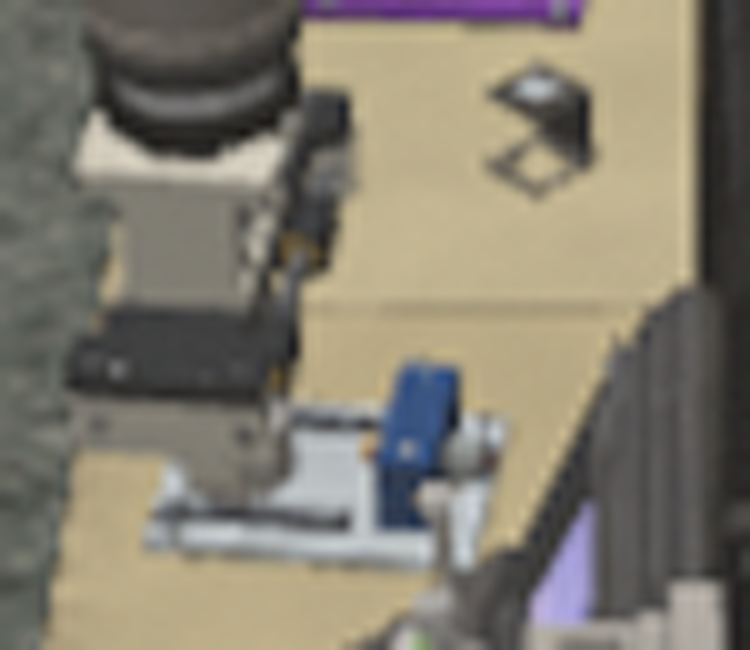

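```bash
python3 -m creep '[[[0,0,0.05,0,0,0,-1],[0,0,0.1,0,0,0,-1],[0,0,0.1,0,0,0,-1]]]' ; python3 go.py 0.430 0.3046 .033 3.014
```

```text
time: 11.25
tool_pos: [0.4301, 0.3048, 0.032]
tool_rot: [3.138, 0.002, 3.013]
contact_force: [-1.1, -0.2, 0.2]
opening: 0.0438
t 11.25 p [0.4301 0.3048 0.032 ] rot [3.1384 0.0021 3.0134] F [-1.0625 -0.1518  0.1507] T [-0.1137  0.1552 -0.0114] open 0.0438
[ 0.   -0.02 -0.1 ] [ 0.18  0.12 -0.04]
```

```bash
python3 -m creep '[[[0,0,-0.1,0,0,0,-1],[-0.3,0,-0.1,0,0,0,-1],[-0.6,0,-0.1,0,0,0,-1],[-1,0,-0.1,0,0,0,-1],[-1.4,0,-0.1,0,0,0,-1],[-1.8,0,-0.1,0,0,0,-1],[-2.2,0,-0.1,0,0,0,-1],[-2.2,0,-0.1,0,0,0,-1]]]'
cat >> go.py <<'E'
c,sn=np.cos(-.1277),np.sin(-.1277);d=p[:2]-[.4699,.2995]
F=s["contact_force"]
print("gauge x,y mm",(c*d[0]+sn*d[1])*1e3,(-sn*d[0]+c*d[1])*1e3,"Fx,Fy",c*F[0]+sn*F[1],-sn*F[0]+c*F[1])
E
python3 go.py
```

```text
time: 12.05
tool_pos: [0.4526, 0.3019, 0.033]
tool_rot: [3.138, 0.003, 3.013]
contact_force: [-0.4, 1.1, -3.5]
opening: 0.0438
t 12.05 p [0.4526 0.3019 0.033 ] rot [3.1381 0.0026 3.0129] F [-0.3829  1.1118 -3.501 ] T [ 0.031   0.0634 -0.0071] open 0.0438
gauge x,y mm -17.4645785583157 0.16710053838053188 Fx,Fy -0.521394123516465 1.0540201439950838
```

```bash
python3 -m creep '[[[-0.15,0,0,0,0,0,-1],[-0.3,0,0,0,0,0,-1],[-0.45,0,0,0,0,0,-1],[-0.6,0,0,0,0,0,-1],[-0.75,0,0,0,0,0,-1],[-0.9,0,0,0,0,0,-1],[-0.9,0,0,0,0,0,-1]]]' 55; python3 go.py
```

```text
time: 12.75
tool_pos: [0.4612, 0.3007, 0.0329]
tool_rot: [3.138, 0.002, 3.013]
contact_force: [-4.2, 1.7, -3.1]
opening: 0.0436
t 12.75 p [0.4612 0.3007 0.0329] rot [3.1385 0.0017 3.0129] F [-4.1631  1.6691 -3.116 ] T [0.1889 0.6891 0.0843] open 0.0436
gauge x,y mm -8.814231935004983 0.07740075089520759 Fx,Fy -4.341792846333943 1.1252937053941463
```

```bash
python3 -m creep '[[[-0.1,0,0,0,0,0,-1],[-0.2,0,0,0,0,0,-1],[-0.3,0,0,0,0,0,-1],[-0.4,0,0,0,0,0,-1],[-0.45,0,0,0,0,0,-1],[-0.45,0,0,0,0,0,-1]]]'; python3 go.py
```

```text
time: 13.35
tool_pos: [0.4652, 0.3001, 0.0329]
tool_rot: [3.139, 0.001, 3.013]
contact_force: [-5.5, 1.2, -1.3]
opening: 0.0435
t 13.35 p [0.4652 0.3001 0.0329] rot [3.1388 0.0006 3.0128] F [-5.4788  1.2172 -1.2986] T [0.2852 0.9691 0.0186] open 0.0435
gauge x,y mm -4.789674145105403 0.021566754672321803 Fx,Fy -5.589204407406828 0.509525876850172
```

```bash
python3 -m creep '[[[-0.05,0,0,0,0,0,-1],[-0.1,0,0,0,0,0,-1],[-0.15,0,0,0,0,0,-1],[-0.15,0,0,0,0,0,-1],[-0.15,0,0,0,0,0,-1]]]'; python3 go.py
python3 -m creep '[[[-0.04,0,0,0,0,0,-1],[-0.08,0,0,0,0,0,-1],[-0.08,0,0,0,0,0,-1],[-0.08,0,0,0,0,0,-1]]]'; python3 go.py
```

```text
time: 13.85
tool_pos: [0.466, 0.3, 0.0328]
tool_rot: [3.139, -0.001, 3.013]
contact_force: [-5.9, 2.0, -0.7]
opening: 0.044
t 13.85 p [0.466  0.3    0.0328] rot [ 3.1391 -0.0007  3.0129] F [-5.8892  2.0041 -0.7034] T [0.3098 0.975  0.0003] open 0.044
gauge x,y mm -3.9238796726750147 -0.02163907202840646 Fx,Fy -6.0964509750251485 1.2377711234417395
time: 14.25
tool_pos: [0.4662, 0.3, 0.0328]
tool_rot: [3.139, -0.002, 3.013]
contact_force: [-6.2, 1.7, -0.6]
opening: 0.0433
t 14.25 p [0.4662 0.3    0.0328] rot [ 3.1393 -0.0018  3.0129] F [-6.1903  1.7186 -0.6454] T [0.3608 1.0407 0.0636] open 0.0433
gauge x,y mm -3.718629922876589 0.002955372732278 Fx,Fy -6.358797169430495 0.9162957138835612
```

```bash
python3 -m creep '[[[-0.05,0,0,0,0,0,-1],[-0.1,0,0,0,0,0,-1],[-0.15,0,0,0,0,0,-1],[-0.2,0,0,0,0,0,-1],[-0.2,0,0,0,0,0,-1]]]'; python3 go.py
```

```text
time: 14.75
tool_pos: [0.4675, 0.2998, 0.0328]
tool_rot: [3.14, -0.003, 3.013]
contact_force: [-6.6, 1.2, 0.3]
opening: 0.0436
t 14.75 p [0.4675 0.2998 0.0328] rot [ 3.1396 -0.0032  3.0131] F [-6.5834  1.2128  0.2578] T [0.3334 1.0665 0.0914] open 0.0436
gauge x,y mm -2.4405600707107213 0.025044218540176407 Fx,Fy -6.684220003175199 0.36448168970184924
```

```bash
python3 -m creep '[[[-0.05,0,0,0,0,0,-1],[-0.1,0,0,0,0,0,-1],[-0.15,0,0,0,0,0,-1],[-0.2,0,0,0,0,0,-1],[-0.2,0,0,0,0,0,-1]]]'; python3 go.py;python3 - <<'E'
from h import *
for n,(x,y,w,h,k) in {"side":(225,150,75,65,10)}.items():
    im=robot.read_camera(n)[:,:,::-1];cv2.imwrite(f"pics/g_{n}.png",cv2.resize(im[y:y+h,x:x+w],None,fx=k,fy=k,interpolation=cv2.INTER_CUBIC))
E
```

```text
time: 15.25
tool_pos: [0.4681, 0.2997, 0.0328]
tool_rot: [3.14, -0.006, 3.013]
contact_force: [-8.9, 3.7, 0.8]
opening: 0.0432
t 15.25 p [0.4681 0.2997 0.0328] rot [ 3.1402 -0.006   3.013 ] F [-8.9478  3.6629  0.7883] T [0.4859 1.4134 0.0276] open 0.0432
gauge x,y mm -1.8196665660748388 -0.02114726936219201 Fx,Fy -9.34144004146317 2.493559268077398
```

View pics/g_side.png

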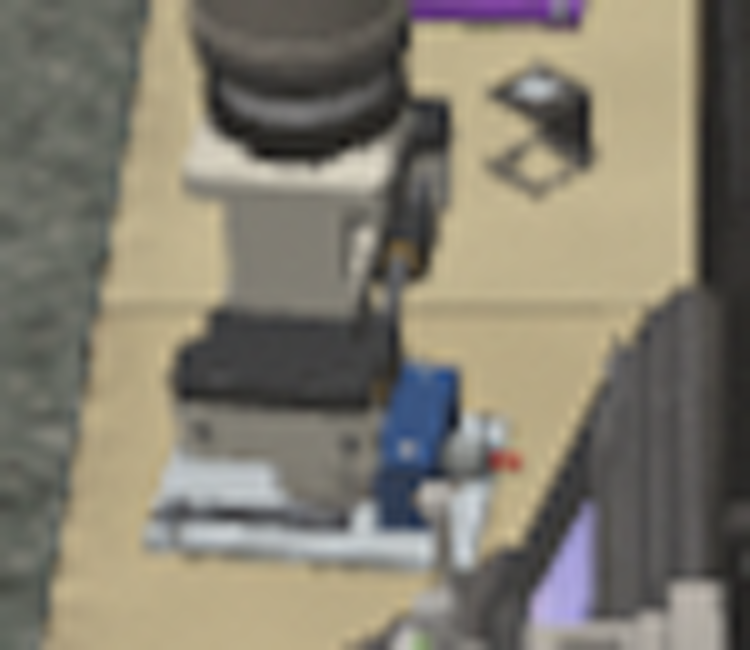

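```bash
python3 -m creep '[[[-0.05,0,0,0,0,0,-1],[-0.1,0,0,0,0,0,-1],[-0.15,0,0,0,0,0,-1],[-0.2,0,0,0,0,0,-1],[-0.2,0,0,0,0,0,-1]]]'; python3 go.py
python3 -m creep '[[[-0.05,0,0,0,0,0,-1],[-0.1,0,0,0,0,0,-1],[-0.15,0,0,0,0,0,-1],[-0.2,0,0,0,0,0,-1],[-0.2,0,0,0,0,0,-1]]]'; python3 go.py
```

```text
time: 15.8
tool_pos: [0.4682, 0.2997, 0.0328]
tool_rot: [3.141, -0.009, 3.013]
contact_force: [-11.4, 2.7, 2.3]
opening: 0.0435
t 15.8 p [0.4682 0.2997 0.0328] rot [ 3.1409 -0.0094  3.0131] F [-11.3928   2.7162   2.3025] T [0.5398 1.7834 0.0364] open 0.0435
gauge x,y mm -1.6745929929027883 -0.004650214044688093 Fx,Fy -11.645970500713489 1.24314853659452
time: 16.3
tool_pos: [0.4683, 0.2996, 0.0327]
tool_rot: [-3.141, -0.013, 3.013]
contact_force: [-10.5, 2.8, 1.3]
opening: 0.0435
t 16.3 p [0.4683 0.2996 0.0327] rot [-3.1413 -0.0133  3.0132] F [-10.541    2.8224   1.3242] T [0.5689 1.7267 0.0039] open 0.0435
gauge x,y mm -1.6389359241673322 -0.0857342560740236 Fx,Fy -10.814557967208867 1.4569573630803407
```

```bash
python3 go.py .4722 .2991 .0327 3.014
python3 -m creep '[[[-0.1,0,0,0,-0.3,0,-1],[-0.2,0,0,0,-0.5,0,-1],[-0.3,0,0,0,-0.7,0,-1],[-0.4,0,0,0,-0.7,0,-1],[-0.4,0,0,0,-0.7,0,-1],[-0.4,0,0,0,-0.7,0,-1]]]'; python3 go.py
```

```text
t 16.3 p [0.4683 0.2996 0.0327] rot [-3.1413 -0.0133  3.0132] F [-10.541    2.8224   1.3242] T [0.5689 1.7267 0.0039] open 0.0435
[-0.4  -0.   -0.01] [-0.02 -0.76 -0.05]
gauge x,y mm -1.6389359241673322 -0.0857342560740236 Fx,Fy -10.814557967208867 1.4569573630803407
time: 16.9
tool_pos: [0.4684, 0.2996, 0.0325]
tool_rot: [-3.14, -0.008, 3.013]
contact_force: [-17.0, 5.2, 4.5]
opening: 0.0435
t 16.9 p [0.4684 0.2996 0.0325] rot [-3.1397 -0.0084  3.0134] F [-16.9922   5.1738   4.5264] T [0.9287 2.8098 0.0785] open 0.0435
gauge x,y mm -1.517376961013213 -0.13636728895713332 Fx,Fy -17.512751772839415 2.9676736521628486
```

```bash
python3 - <<'E'
from h import *
for i in range(6):
    im=robot.read_camera("side")[:,:,::-1]
    s=robot.observe();print(s["time"],s["tool_pos"],s["contact_force"])
t=robot.read_camera("top")[:,:,::-1]
cv2.imwrite("pics/h_s.png",cv2.resize(im[160:210,235:295],None,fx=12,fy=12,interpolation=cv2.INTER_CUBIC))
cv2.imwrite("pics/h_all.png",np.hstack([im,t])[:,:][::1,::1] if 0 else cv2.resize(np.vstack([im[50:400,190:450]]),None,fx=1.6,fy=1.6))
cv2.imwrite("pics/h_t.png",t)
E
python3 go.py
```

```text
16.95 [0.4683 0.2996 0.0324] [-16.0524   4.9959   5.3604]
17.0 [0.4683 0.2995 0.0324] [-16.5472   5.2948   5.8809]
17.05 [0.4683 0.2996 0.0324] [-16.684    4.2062   5.4321]
17.1 [0.4683 0.2995 0.0324] [-15.7201   5.2082   6.137 ]
17.15 [0.4683 0.2996 0.0324] [-16.2076   5.413    5.2296]
17.2 [0.4683 0.2995 0.0324] [-16.8082   4.3947   6.0272]
t 17.25 p [0.4683 0.2996 0.0324] rot [-3.1397 -0.0084  3.0134] F [-17.2568   5.6895   5.4482] T [0.896  2.7918 0.087 ] open 0.0433
gauge x,y mm -1.5522472679642454 -0.13913037889029778 Fx,Fy -17.840891488986575 3.4454678715449405
```

View pics/h_s.png

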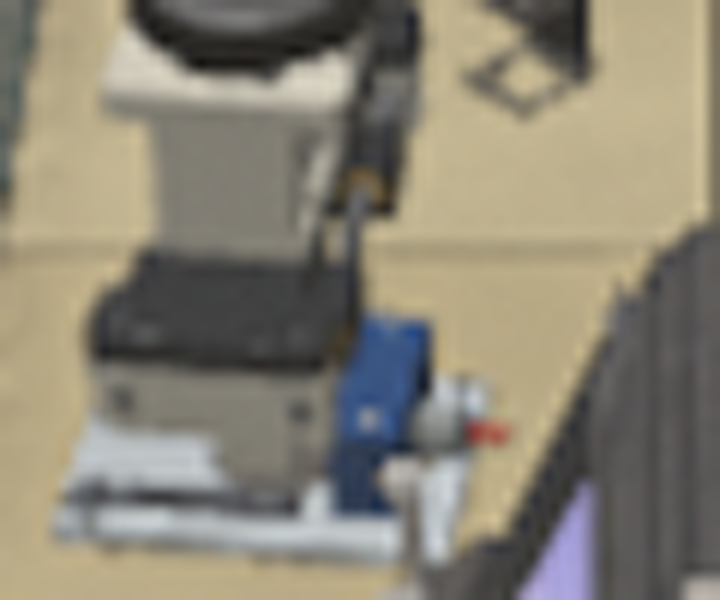

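View pics/h_all.png

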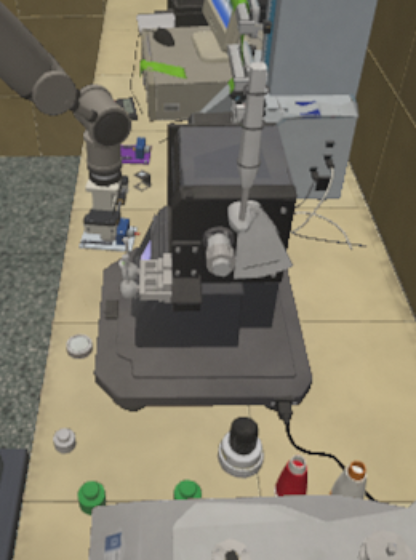

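Run:
```python
from h import *
c,s=np.cos(-.1277),np.sin(-.1277)
for x in(62,72,74,76): print(x,proj("side",[.4699+c*x/1e3,.2995+s*x/1e3,.022]))
```

```text
62 [273.9105 195.9874]
72 [276.4446 196.1734]
74 [276.9518 196.2106]
76 [277.4593 196.2478]
```

```bash
python3 -c "
from cell import robot
print(robot.hand_in());s=robot.observe();print(s['time'],s['tool_pos'],s['contact_force'],s['opening'])"
```

```text
the job is handed in; nothing more can be done
None
the job is handed in; nothing more can be done
```

The job is handed in, at about 17.3 s on the clock. The big bare-metal weight is standing on the aluminium gauge's bed, held against the blue anvil with the gripper still on it at 55 N.

I gripped the weight across its body and carried it round the front of the tester. It touched the bed between the rails at the expected height, and I then pushed it along the bed in small steps.

Last checks:
- **Push:** about 17 to 18 N along the pushing direction, steady over 0.3 s. The spring takes 7.7 N of that, leaving roughly 10 N between weight and anvil, less some friction. The highest push I read was about 18 N, well under the 50 N limit.
- **Plunger:** the red tail pin's end shows at x ≈ 74 mm of the gauge, which is its pressed-in position.
- **Stop:** the tool stalled at x ≈ -1.5 mm of the gauge, against the nominal -2.5 mm. That 1 mm gap is within the camera and grip error, so I took it as home.
- **Upright:** the tool is tilted less than 0.01 rad. The tilt of the weight itself inside the grip could not be seen directly. The weight presses lightly on the bed, with about 5 N.
- **Bystanders:** in the last side picture the small weight, holder, cutter and loupe look where they were. The brown bottle cannot be made out there, but it is about 0.25 m from the nearest place the tool went. I did not measure any of them again.

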